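# Load the freight feeder: spool first, log second

### The job

Load the two rolling freight pieces into the sloping gravity feeder so that the spool comes out first and the plain log second. One at a time, lower each piece crosswise on to the rails at the raised end before letting go, and let it roll down to rest against the foot stop or the piece ahead of it. Leave everything else on the table where it stands.

Things in the scene. Friction and masses are not known exactly. Their poses are not given: they have to be found in the camera images.
- spool_center (a point): Centre (half-way up, half-way along) of the loose wooden spool, which lies on the table: a hub 30 mm thick and 64 mm long between two end discs of 44 mm diameter and 18 mm thickness; 100 mm long overall, 60 g more or less. Site x runs along its length; its centre is 22 mm above what it lies on. It rolls.
- log_center (a point): Centre of the loose plain wooden log that lies on the table: a cylinder of 44 mm diameter, 100 mm long, 80 g more or less. Site x runs along its length; its centre is 22 mm above what it lies on. It rolls.
- chute: Tilted trough of the fixed dark wooden feeder, 220 mm long, 112 mm clear between side walls that rise 20 mm over the rails; open above. Floor: two rails 28 mm wide along the walls, an open 56 mm gap between them for fingers. Origin: trough middle, at the rails' upper faces, 55 mm above the table. y points downhill (slope 0.175 rad), x level across, z square to the rails.
- mouth (a point): Where a piece's centre is when it is laid on the rails near the raised end: chute (0, -55, 22) mm, about 86 mm above the table. An 8 mm lip closes the raised end (chute y -104). Pieces lie crosswise (length along chute x) and, let go here, roll downhill by themselves. Axes as the chute's.
- slot_first (a point): Where the centre of the first piece comes to rest, against the foot stops: chute (0, 78, 22) mm. The stops, one at the end of each rail, rise 36 mm over the rails; their uphill faces lie at chute y = 100 mm. Axes as the chute's.
- slot_second (a point): Where the centre of the second piece comes to rest, against the first: chute (0, 34, 22) mm. Axes as the chute's.
- car: Bystander: teal plastic railway car, 156 x 62 x 74 mm; origin under its centre, x along it.
- track: Bystander: wooden rack track segment lying flat, 190 x 46 x 16 mm; origin under its centre, x along it.
- globe: Bystander: glass globe lamp shade, 84 mm diameter, 84 mm high; origin under its centre.
- booth: Bystander: grey ticket booth, 90 x 90 x 117 mm; origin under its centre.
- tub: Bystander: round clear parts tub with a white twist cap, 85 mm diameter, 60 mm high; origin under its centre.
- tree: Bystander: cone-shaped wooden tree, 64 mm diameter, 115 mm high; origin under its centre.
Mind the look-alikes: they are no part of the job. Leave any turquoise look-alike of the part that bears spool_center alone. Leave any blue look-alike of the part that bears log_center alone.

How it is judged:
By the outcome, as a careful person would: the job done as asked, in the order asked, and still so for the second after the job is handed in, with the robot touching nothing.
It also fails if it takes over 58 s, if anything falls off the work surface, if the arm or the gripper's body presses on something with over 40 N, if the wrist force passes 120 N, or if a joint passes its speed limit or range.

### The arm

A 6-joint arm with a two-finger parallel gripper is mounted at the origin on the work surface. World frame = base frame: x ahead of the robot, y to its left, z up, the work surface at z = 0. Lengths are in mm, angles in rad, forces in N, time in s.
With the tool pointing down it reaches from about 350 to 775 mm from the base axis. Payload 7.3 kg.
Tool frame: the origin (TCP) lies at the very end of the fingers, on their centre line; the grasp point (between the pads) lies 19 mm behind it (bot.grasp_offset is the distance from the TCP to the grasp point, in mm); z points along the fingers, y is the direction in which the jaws open and shut (so a half turn about z gives the same grasp; the last joint's range is limited). The gripper opens to 92 mm and grips with 3 to 60 N. Pads are 19 mm wide; open, the fingers measure 130 mm over their backs; the gripper's body (75 mm by 190 mm) begins 47 mm behind the grasp point.
Start: joints at [-1.476, 0.342, 1.524, -0, 1.275, -0.146], TCP at [125.223, -509.867, 226.741] pointing down, gripper open.
Joint ranges: [-2.53, 2.53], [-0.77, 2.02], [0.04, 2.7], [-1, 4.14], [0.28, 2.66], [-3.11, 3.11]. Speed limits (rad/s): [2.57, 2.57, 3.14, 3.14, 3.14, 3.14].

### API

Orientations are given as [roll, pitch, yaw] about the fixed x, y, z axes, in that order (R = Rz(yaw) Ry(pitch) Rx(roll)).
In Python, from plant import bot gives the robot as it stands.
- The arm moves only by the tool servo_tool, never from a script. Its arguments are lists of equal length, an entry for each row: "angular": the turn, a rotation vector about the world's x, y, z in degrees, a list of three; "slide": the shift along the world's x, y, z in mm, a list of three; "grip": the opening, from -1 (shut) to 1 (fully open), so that 0 is half open. In form: {"angular": [[ax, ay, az], ...], "slide": [[dx, dy, dz], ...], "grip": [grip, ...]}. A call has 1 to 10 rows; each row is the pose to reach, as a shift and turn from the pose commanded when the call began; what a row does not reach only later rows make up. A row lasts 1/12 s, in which the tool goes at most 41.7 mm and 7.16 degrees, less where a joint would pass 70% of its speed; a pose out of reach is approached as far as the arm can. A call with a gripper value outside its range is refused whole. The fingers move at their own pace and stop on an object; the grip force is fixed at half the most. Time passes only in rows, so rows that repeat a pose let the fingers close. It gives the time, the measured TCP pose, the force and the opening at its end, in the units of the state.
- bot.get_obs(): the state, without advancing time (a new reading comes with each control period).
- bot.capture(name): name is "scene" or "top" or "wrist"; returns a dict with "img" (480x640x3 uint8, blue, green, red), "range_z" (480x640 float32, mm along the optical axis (not along the pixel's ray), 0 where there is no reading), "fov_y" (degrees; the focal length in pixels is half the picture's height over the tangent of half this angle, whatever the lens; pixels are square), "cx", "cy" (the principal point, pixels), "R" (3x3) and "t" (3): a world point X has camera coordinates R X + t; the wrist camera has in their place "T_tool_cam" (4x4, takes a point from camera to tool coordinates, whose origin is the TCP and whose axes are the flange's). Camera axes: x right, y down, z forward; pixel columns grow to the right and rows downward; lengths in mm; the calibration is good to about 2 mm. A picture is of the moment at which its call begins: read the wrist's pose just before it.
- bot.close_job(): hands the job in, once; it reports no verdict.
The state is a dict: "time": time; "joint_positions": joint angles; "dq": joint speeds; "tau": joint torques, N m; "tool_pos": TCP position; "tcp_rot": TCP orientation; "contact_force": force on the tool from outside, world axes, zero at the start; "moment": the same for the moment, N m; "grip_width": finger opening in mm.
Only numpy, scipy, OpenCV 4.12 (cv2) and the standard library are available. Lean on these libraries where they do the work, as an engineer would, in place of code of your own. Each camera call takes 0.05 s, during which the arm holds its last target.

## Working session

There is one attempt and no reset: what is moved stays moved. The work goes in short steps, Python scripts to look and compute and a tool call to move; the robot and the scene stay as the last step left them, time stands still between calls to the robot, and variables do not carry over. Pictures are saved under pics/ and viewed, and the job is handed in when it is done.

Besides the shell and the picture viewer there is one more tool, called after ">>>" by a JSON object that holds its "name" and its "arguments", one argument or row to a line. servo_tool: Moves the arm, as the interface text tells. Its arguments: {"type":"object","properties":{"angular":{"type":"array","items":{"type":"array","items":{"type":"number"}}},"slide":{"type":"array","items":{"type":"array","items":{"type":"number"}}},"grip":{"type":"array","items":{"type":"number"}}},"required":["angular","slide","grip"]}

```bash
mkdir -p pics; ls; cat > h.py <<'E'
import numpy as np,cv2
from plant import bot
def cap(n):
    c=bot.capture(n); c['f']=240/np.tan(np.radians(c['fov_y'])/2); return c
def w(c,u,v,z=None):
    # world point from pixel: by depth, or intersection w/ plane z
    d=np.array([(u-c['cx'])/c['f'],(v-c['cy'])/c['f'],1.])
    R=np.array(c['R']);t=np.array(c['t'])
    o=-R.T@t; r=R.T@d
    if z is None: return o+r*c['range_z'][int(v),int(u)]
    return o+r*(z-o[2])/r[2]
E
python3 - <<'E'
from h import *
import pickle
for n in ("scene","top"):
    c=cap(n); cv2.imwrite(f"pics/{n}0.png",c['img']); pickle.dump(c,open(n+".pkl","wb"))
    print(n,c['fov_y'],c['cx'],c['cy'],-np.array(c['R']).T@np.array(c['t']))
print(bot.get_obs())
E
```

```text
pics
scene 56.784810756567495 321.03666390916726 235.62501990128143 [1172.63503921  634.10024691  847.98559721]
top 50.08208146056782 316.9173905670487 241.53018529586674 [ 430.82757674    8.63944235 1242.64307836]
{'time': 0.1, 'joint_positions': array([-1.47600721e+00,  3.42646008e-01,  1.52489778e+00, -3.14785823e-05,
        1.27536861e+00, -1.45980821e-01]), 'dq': array([-5.63768255e-04, -1.00121673e-03, -2.59670754e-03,  2.62448701e-04,
        3.57530647e-05, -5.97154975e-04]), 'tau': array([ 1.18632732e-03, -4.32006419e+01, -2.44693583e+01,  7.18870433e-02,
        5.26256638e-02, -5.29671445e-05]), 'tool_pos': array([ 125.17556763, -509.50478179,  226.12637554]), 'tcp_rot': array([-3.14028256e+00, -1.62191931e-04,  2.40779015e-01]), 'contact_force': array([-0.16236623,  0.48585218, -0.45584636]), 'moment': array([-0.01161847, -0.01899815, -0.02126119]), 'grip_width': 91.44220724324114}
```

View pics/scene0.png

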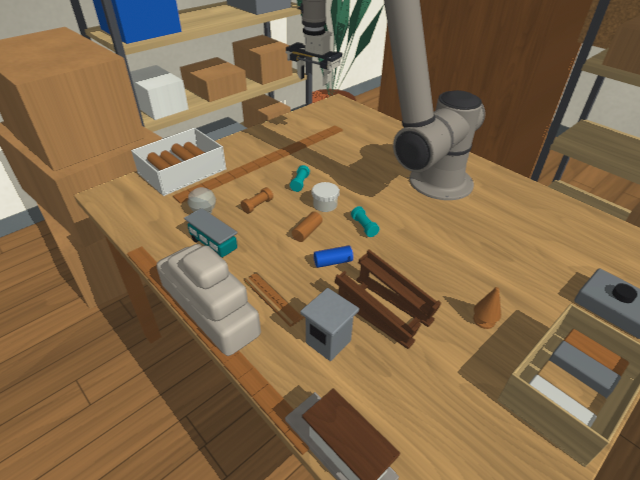

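View pics/top0.png

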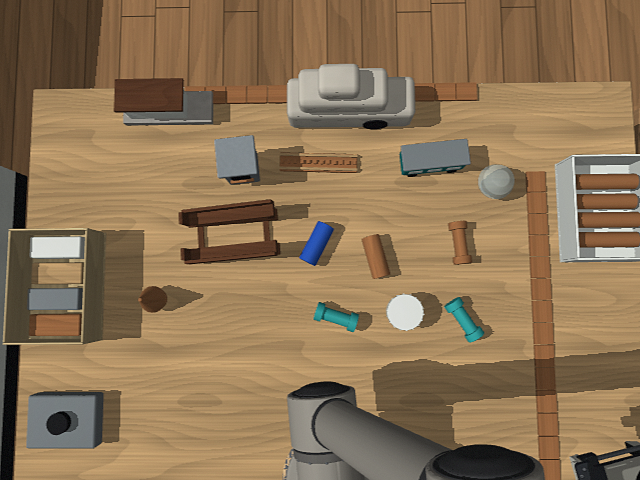

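The wooden spool at top (460,242) and the wooden log at top (376,256) fit the description. The turquoise spools (337,316) and (465,320) and the blue log (317,243) are look-alikes, and the logs at (610,180–240) sit in a tray. I'll confirm with enlarged crops and depth.

```bash
python3 - <<'E'
from h import *
import pickle
c=pickle.load(open("top.pkl","rb"))
im=c['img']
a=cv2.resize(im[190:300,290:490],None,fx=4,fy=4,interpolation=cv2.INTER_CUBIC)
b=cv2.resize(im[185:275,160:290],None,fx=6,fy=6,interpolation=cv2.INTER_CUBIC)
cv2.imwrite("pics/a.png",a);cv2.imwrite("pics/b.png",b)
for p in [(460,242),(460,228),(460,258),(376,256),(317,243),(230,232)]: print(p,w(c,*p).round(1))
# by depth segmentation of log and spool
P=np.zeros((480,640,3))
vv,uu=np.mgrid[0:480,0:640]
z=c['range_z']; d=np.stack([(uu-c['cx'])/c['f']*z,(vv-c['cy'])/c['f']*z,z],-1)
P=(d-np.array(c['t']))@np.array(c['R'])
for n,(u0,u1,v0,v1) in dict(log=(355,402,225,285),spool=(440,482,212,270)).items():
    Q=P[v0:v1,u0:u1].reshape(-1,3); Q=Q[Q[:,2]>12]
    (cx,cy),(ww,hh),an=cv2.minAreaRect(Q[:,:2].astype(np.float32)); 
    m=Q[:,:2].mean(0); e,V=np.linalg.eigh(np.cov(Q[:,:2].T))
    print(n,len(Q),(cx,cy),ww,hh,an,'mean',m,Q[:,2].max(),'axisyaw',np.degrees(np.arctan2(V[1,1],V[0,1])))
# chute height map
for v in range(196,272,5): print(v,[int(P[v,u,2]) for u in range(174,286,6)])
np.save('P.npy',P)
E
```

```text
(460, 242) [ 546.5 -306.6   32.3]
(460, 228) [ 578.8 -305.7   40.3]
(460, 258) [ 507.6 -300.6   50.6]
(376, 256) [ 514.4 -107.6   42.2]
(317, 243) [546.2  30.1  39.8]
(230, 232) [579.2 243.9  -3.3]
log 796 (500.1352233886719, -53.34253692626953) 99.8586196899414 156.87408447265625 15.714763641357422 mean [ 513.74908463 -104.47560484] 1242.643078361527 axisyaw -173.13269786438298
spool 661 (516.3076782226562, -156.82589721679688) 102.23017883300781 358.1780700683594 11.391409873962402 mean [ 544.20754286 -299.27471841] 1242.643078361527 axisyaw 122.05670390086469
196 [0, -1, 0, 1, 0, 0, -1, -1, 0, 0, -1, -3, 0, 2, -7, -5, 1, -2, -2]
201 [-4, 1, 0, 3, 0, 2, -5, -5, -2, 1, 0, 3, 1, 84, 89, 89, 96, 0, 1]
206 [3, -3, 0, -2, 0, 0, 65, 67, 76, 77, 79, 75, 70, 64, 68, 69, 78, -2, 0]
211 [0, -1, 58, 59, 60, 51, 45, 51, 55, 51, 59, 65, 61, 66, 70, 73, 80, 6, 2]
216 [0, 71, 46, 41, 38, 46, 45, 50, 47, 59, 55, 54, 62, 66, 64, 69, 67, 10, 1]
221 [-1, 68, 51, 37, 43, 47, 48, 50, 50, 43, 11, 9, 11, 4, 5, 10, 2, 0, -3]
226 [-1, 0, 0, 5, 7, 2, -4, -5, -2, 0, 1, 3, 0, -2, -1, 11, 0, 1, -3]
231 [-1, -1, -2, -1, 6, 2, 0, -2, -4, 4, 0, -1, -1, 0, 1, 8, -1, 0, 2]
236 [1, 3, 0, 0, 6, 0, 2, 2, 0, 1, 0, 4, 1, -1, 5, 7, -3, 2, -3]
241 [2, 0, -1, 2, 8, 0, 3, 2, -3, 1, 0, 0, -1, 0, 0, 67, 74, 69, 0]
246 [1, -3, -1, 3, 11, 2, 2, 46, 51, 47, 56, 62, 61, 68, 68, 65, 66, 73, 0]
251 [-1, 74, 58, 36, 41, 40, 48, 47, 52, 59, 58, 60, 63, 65, 65, 69, 70, 77, 0]
256 [1, 73, 61, 32, 40, 41, 48, 47, 52, 78, 77, 78, 86, 82, 86, 79, 0, 2, 2]
261 [-1, -4, 57, 61, 58, 62, 65, 51, 1, -1, 0, -2, 0, 5, 2, 0, 3, -1, 1]
266 [4, -2, 2, 2, 2, 1, 0, 0, 0, 2, 6, 0, -1, -2, 3, -1, -4, -1, 0]
271 [-6, -1, 0, 0, 4, 0, 3, -2, 0, 0, 0, 0, 0, -2, -2, -1, 0, 0, -2]
```

View pics/a.png

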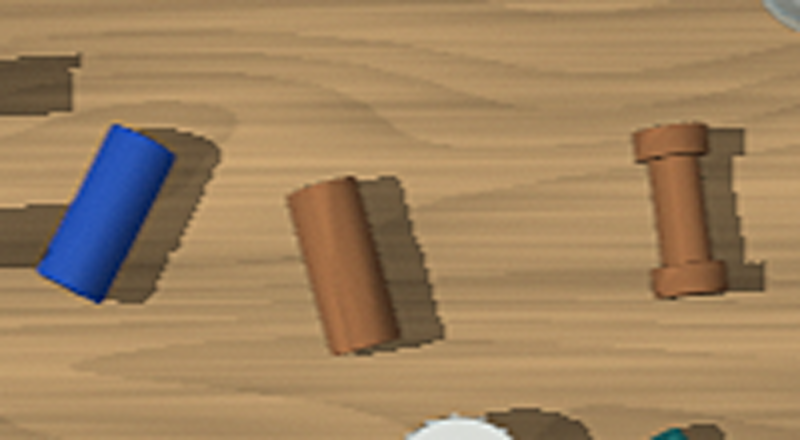

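View pics/b.png

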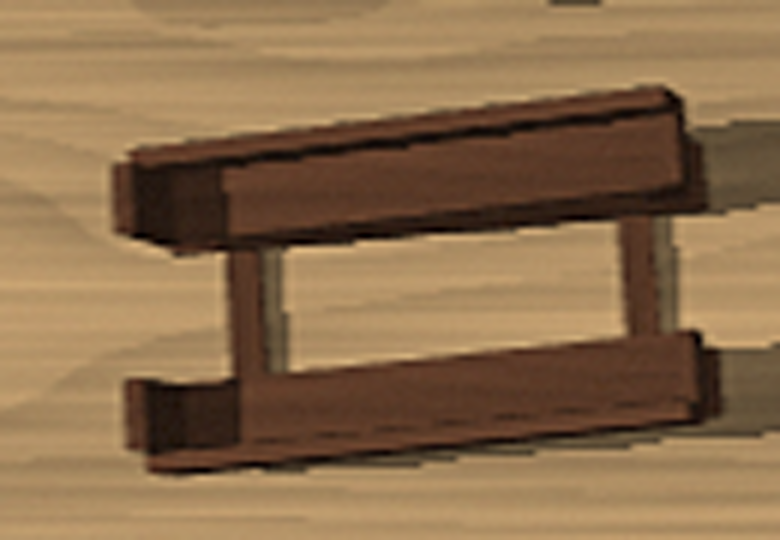

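The crops confirm it: brown spool at crop (685,210), brown plain log at crop (343,265). The feeder's raised end is the right end in the top view (world −y), and the stops are at the left. Next I measure the pieces and fit the feeder pose.

```bash
python3 - <<'E'
from h import *
import pickle
from scipy.optimize import least_squares
from scipy.ndimage import label
c=pickle.load(open("top.pkl","rb")); P=np.load('P.npy')
for n,(u0,u1,v0,v1) in dict(log=(355,402,225,285),spool=(440,482,212,270)).items():
    m=(P[v0:v1,u0:u1,2]>10)&(P[v0:v1,u0:u1,2]<60); l,k=label(m); s=[(l==i+1).sum() for i in range(k)]; m=l==np.argmax(s)+1
    Q=P[v0:v1,u0:u1][m]
    def res(p):  # cylinder/line fit of top surface
        a=np.radians(p[2]); e=np.array([np.cos(a),np.sin(a)]); d=Q[:,:2]-p[:2]
        s=d@e; t=d@np.array([-e[1],e[0]])
        r=np.where((abs(s)<32)&(n=='spool'),15,22)
        return np.hypot(t,Q[:,2]-22)-r
    r=least_squares(res,[*np.median(Q[:,:2],0),0],loss='soft_l1',f_scale=3)
    a=np.radians(r.x[2]); e=np.array([np.cos(a),np.sin(a)]); s=(Q[:,:2]-r.x[:2])@e
    q=np.percentile(s,[1,99]); ctr=r.x[:2]+(e*q.mean() if n=='log' else 0)
    rect=cv2.minAreaRect(Q[:,:2].astype(np.float32))
    print(n,len(Q),r.x.round(2),'rms',np.std(r.fun).round(2),'ends',q.round(1),'ctr',ctr.round(1),rect)
# chute fit: points of the wanted features in crop b px (scale6, off 160,185)
S=0.175
pts=[]
E
python3 - <<'E'
import cv2
im=cv2.imread('pics/top0.png')
cv2.imwrite('pics/c1.png',cv2.resize(im[195:270,175:235],None,fx=8,fy=8,interpolation=cv2.INTER_CUBIC))
cv2.imwrite('pics/c2.png',cv2.resize(im[195:270,225:285],None,fx=8,fy=8,interpolation=cv2.INTER_CUBIC))
E
```

```text
log 787 [642.94 -72.73  15.23] rms 1.96 ends [-181.1  -83.4] ctr [ 515.3 -107.5] ((515.31884765625, -107.33305358886719), (99.62673950195312, 44.064186096191406), 15.172669410705566)
spool 653 [ 545.87 -307.47    5.6 ] rms 2.35 ends [-48.9  49.3] ctr [ 545.9 -307.5] ((546.5443115234375, -306.8002014160156), (99.84358978271484, 44.41110610961914), 5.611095905303955)
```

View pics/c1.png

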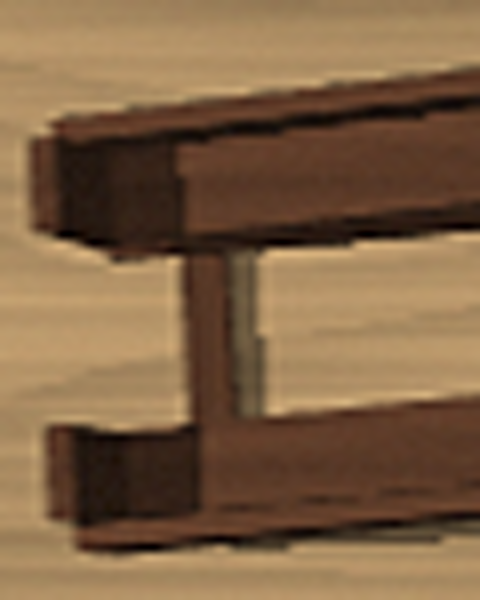

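View pics/c2.png

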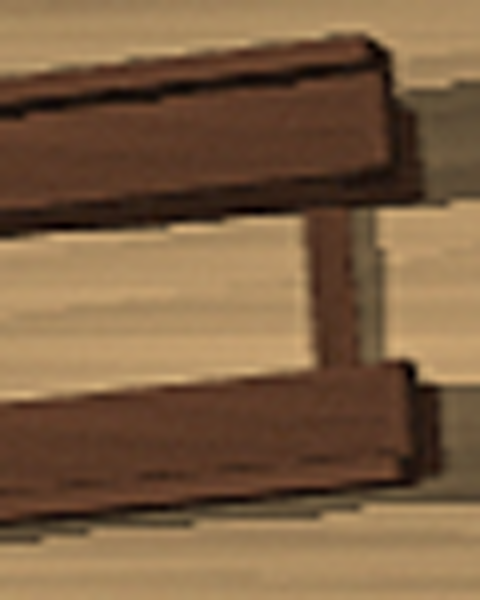

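```bash
cat > fit.py <<'E'
from h import *
import pickle
from scipy.optimize import least_squares
c=pickle.load(open("top.pkl","rb"))
A=lambda u,v:((u+.0)/8+175-.5,v/8+195-.5)
B=lambda u,v:(u/8+225-.5,v/8+195-.5)
# (px, local x or None, local y or None, local z)
D=[(A(57,138),56,100,36),(A(57,235),28,100,36),(A(76,428),-28,100,36),(A(77,520),-56,100,36),
(A(300,228),28,None,0),(B(0,205),28,None,0),(B(200,187),28,None,0),(B(385,168),28,None,0),
(A(300,408),-28,None,0),(B(0,402),-28,None,0),(B(200,384),-28,None,0),(B(400,366),-28,None,0),
(A(300,118),56,None,20),(B(0,104),56,None,20),(B(200,82),56,None,20),(B(365,63),56,None,20),
(A(300,500),-56,None,20),(B(0,490),-56,None,20),(B(200,470),-56,None,20),(B(390,456),-56,None,20)]
def Rc(yaw):
    cy,sy=np.cos(yaw),np.sin(yaw); s=0.175
    Rz=np.array([[cy,-sy,0],[sy,cy,0],[0,0,1]])
    Rx=np.array([[1,0,0],[0,np.cos(s),np.sin(s)],[0,-np.sin(s),np.cos(s)]])
    return Rz@Rx  # local y -> downhill
R=np.array(c['R']);t=np.array(c['t']);o=-R.T@t
def loc(p,px,z):
    d=R.T@np.array([(px[0]-c['cx'])/c['f'],(px[1]-c['cy'])/c['f'],1.])
    M=Rc(p[2]); O=np.array([p[0],p[1],55]); ol=M.T@(o-O); dl=M.T@d
    return ol+dl*(z-ol[2])/dl[2]
def res(p):
    r=[]
    for px,x,y,z in D:
        l=loc(p,px,z)
        if x is not None: r.append(l[0]-x)
        if y is not None: r.append(l[1]-y)
    return r
s=least_squares(res,[570,240,0.1],x_scale=[10,10,.1],loss='soft_l1',f_scale=2)
print(s.x,np.degrees(s.x[2])); print(np.round(res(s.x),1))
M=Rc(s.x[2]);O=np.array([*s.x[:2],55])
for n,l in dict(mouth=(0,-55,22),s1=(0,78,22),s2=(0,34,22)).items(): print(n,(O+M@np.array(l)).round(1))
for n,px in dict(lipu=B(388,75),lipl=B(412,365)).items(): print(n,loc(s.x,px,8).round(1))
# depth check on rails
P=np.load('P.npy'); L=(P.reshape(-1,3)-O)@M
for sg in (1,-1):
    m=(abs(L[:,0]*sg-42)<10)&(abs(L[:,1])<85)&(abs(L[:,2])<15); q=L[m]
    print('rail z',sg,m.sum(),np.median(q[:,2]),np.polyfit(q[:,1],q[:,2],1))
E
python3 fit.py
```

```text
[5.71276838e+02 2.33896387e+02 7.75075984e-02] 4.44085826842545
[-0.8 -0.4 -1.   1.3 -1.3 -1.1  0.3  0.3 -1.2  2.2  0.8  0.1  1.8  0.5
 -0.5 -1.4 -0.4  0.2 -0.4 -0.6  1.   1.   0.9 -0.6]
mouth [575.2 183.7  86.2]
s1 [565.  314.3  63.1]
s2 [568.4 271.1  70.7]
lipu [  53.5 -111.9    8. ]
lipl [ -30.3 -112.4    8. ]
rail z 1 580 0.24446830334698263 [0.00305472 0.11721576]
rail z -1 598 0.26304690315628854 [-0.00077494  0.30644334]
```

>>> {"name": "servo_tool", "arguments": {
  "angular": [
    [0,0,-1],
    [0,0,-2],
    [0,0,-3],
    [0,0,-4],
    [0,0,-5],
    [0,0,-6],
    [0,0,-7],
    [0,0,-8],
    [0,0,-8.2],
    [0,0,-8.2]
  ],
  "slide": [
    [20,10,0],
    [55,27,-5],
    [95,46,-10],
    [135,65,-15],
    [175,84,-20],
    [215,104,-26],
    [255,123,-33],
    [295,142,-40],
    [335,162,-48],
    [370,178,-56]
  ],
  "grip": [1,1,1,1,1,1,1,1,1,1]
}}

```text
time: 0.93
tool_pos: [479.2, -338.7, 174.0]
tcp_rot: [-3.141, 0.0, 0.098]
contact_force: [0.5, 0.0, 0.4]
grip_width: 92.1
```

>>> {"name": "servo_tool", "arguments": {
  "angular": [
    [0,0,0],
    [0,0,0],
    [0,0,0],
    [0,0,0],
    [0,0,0]
  ],
  "slide": [
    [25,12,-7],
    [43,21,-14],
    [51,25,-21],
    [51,25,-21],
    [51,25,-21]
  ],
  "grip": [1,1,1,1,1]
}}

```text
time: 1.35
tool_pos: [527.8, -315.1, 152.8]
tcp_rot: [-3.141, 0.002, 0.098]
contact_force: [-0.7, 0.4, -0.1]
grip_width: 91.7
```

```bash
cat >> h.py <<'E'
from scipy.spatial.transform import Rotation
def wcap(fn):
    o=bot.get_obs(); c=cap('wrist'); cv2.imwrite(fn,c['img'])
    T=np.eye(4); T[:3,:3]=Rotation.from_euler('xyz',o['tcp_rot']).as_matrix(); T[:3,3]=o['tool_pos']
    W=T@np.array(c['T_tool_cam']); c['R']=W[:3,:3].T; c['t']=-W[:3,:3].T@W[:3,3]
    vv,uu=np.mgrid[0:480,0:640]; z=c['range_z']
    d=np.stack([(uu-c['cx'])/c['f']*z,(vv-c['cy'])/c['f']*z,z],-1)
    c['P']=(d-c['t'])@c['R']; c['P'][z<=0]=np.nan
    return o,c
E
python3 - <<'E'
from h import *
o,c=wcap('pics/w1.png')
print(o['time'],o['tool_pos'],np.degrees(o['tcp_rot']),o['contact_force'])
P=c['P'].reshape(-1,3)
m=(np.hypot(P[:,0]-546,P[:,1]+307)<65)&(P[:,2]>10)&(P[:,2]<60)
Q=P[m]; print(m.sum(), cv2.minAreaRect(Q[:,:2].astype(np.float32)), Q[:,2].max())
E
```

```text
1.35 [ 527.75101127 -315.14250837  152.78954333] [-1.79948739e+02  1.03541871e-01  5.62439248e+00] [-0.66853961  0.35811703 -0.08673069]
5442 ((547.9209594726562, -306.72015380859375), (99.66970825195312, 43.456787109375), 5.385535717010498) 45.60523777437075
```

View pics/w1.png

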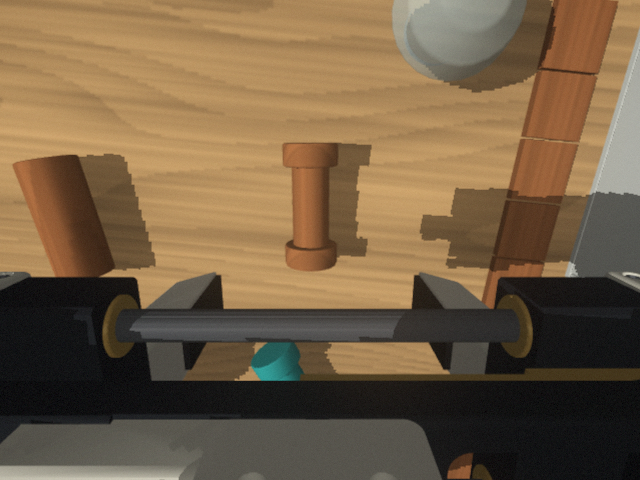

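The wrist image shows the wooden spool at (310,205) beneath the gripper. Its position agrees with the top view to within 2 mm.

>>> {"name": "servo_tool", "arguments": {
  "angular": [
    [0,0,0],
    [0,0,0],
    [0,0,0],
    [0,0,0],
    [0,0,0],
    [0,0,0]
  ],
  "slide": [
    [10,4,-20],
    [19.2,8.1,-50],
    [19.2,8.1,-75],
    [19.2,8.1,-88],
    [19.2,8.1,-92],
    [19.2,8.1,-92]
  ],
  "grip": [1,1,1,1,1,1]
}}

```text
time: 1.9
tool_pos: [546.5, -307.9, 61.2]
tcp_rot: [-3.141, 0.001, 0.096]
contact_force: [-0.3, -0.1, -0.7]
grip_width: 91.7
```

>>> {"name": "servo_tool", "arguments": {
  "angular": [
    [0,0,0],
    [0,0,0]
  ],
  "slide": [
    [0,0,0],
    [0,0,0]
  ],
  "grip": [1,1]
}}

```text
time: 2.07
tool_pos: [548.2, -308.2, 63.4]
tcp_rot: [3.139, -0.002, 0.097]
contact_force: [-0.5, -0.1, 0.5]
grip_width: 91.7
```

>>> {"name": "servo_tool", "arguments": {
  "angular": [
    [0,0,0],
    [0,0,0],
    [0,0,0],
    [0,0,0],
    [0,0,0],
    [0,0,0]
  ],
  "slide": [
    [0,0.5,-20],
    [0,0.5,-40],
    [0,0.5,-52],
    [0,0.5,-57],
    [0,0.5,-57],
    [0,0.5,-57]
  ],
  "grip": [1,1,1,1,1,1]
}}

```text
time: 2.57
tool_pos: [548.2, -307.0, 5.4]
tcp_rot: [3.141, -0.001, 0.098]
contact_force: [0.0, -0.0, 0.2]
grip_width: 91.9
```

>>> {"name": "servo_tool", "arguments": {
  "angular": [
    [0,0,0],
    [0,0,0],
    [0,0,0],
    [0,0,0],
    [0,0,0],
    [0,0,0],
    [0,0,0],
    [0,0,0],
    [0,0,0],
    [0,0,0]
  ],
  "slide": [
    [0,0,0],
    [0,0,0],
    [0,0,0],
    [0,0,0],
    [0,0,0],
    [0,0,0],
    [0,0,0],
    [0,0,0],
    [0,0,0],
    [0,0,0]
  ],
  "grip": [0.5,0,-0.5,-1,-1,-1,-1,-1,-1,-1]
}}

```text
time: 3.4
tool_pos: [547.8, -306.5, 4.5]
tcp_rot: [3.142, 0.0, 0.098]
contact_force: [0.3, 0.4, -0.2]
grip_width: 29.8
```

>>> {"name": "servo_tool", "arguments": {
  "angular": [
    [0,0,0],
    [0,0,0],
    [0,0,0],
    [0,0,0],
    [0,0,0],
    [0,0,0],
    [0,0,0]
  ],
  "slide": [
    [0,0,10],
    [0,0,30],
    [0,0,60],
    [0,0,90],
    [0,0,120],
    [0,0,140],
    [0,0,150]
  ],
  "grip": [-1,-1,-1,-1,-1,-1,-1]
}}

```text
time: 3.98
tool_pos: [548.9, -307.3, 158.9]
tcp_rot: [3.138, -0.004, 0.098]
contact_force: [0.7, -0.2, -0.1]
grip_width: 29.5
```

```bash
python3 - <<'E'
from h import *
o,c=wcap('pics/w2.png')
print(o['time'],o['tool_pos'],np.degrees(o['tcp_rot']),o['grip_width'])
R=Rotation.from_euler('xyz',o['tcp_rot']).as_matrix()
L=(c['P'].reshape(-1,3)-o['tool_pos'])@R
b=c['img'].reshape(-1,3).astype(int)
m=(abs(L[:,0])<90)&(abs(L[:,1])<27)&(L[:,2]>-50)&(L[:,2]<15)&(b[:,2]-b[:,0]>40)
print(m.sum(),L[m].min(0),L[m].max(0))
E
```

```text
3.9833 [ 548.90600808 -307.31464839  158.86185101] [179.77007545  -0.25008522   5.6026441 ] 29.45098988493701
12418 [-32.92901714 -22.46623351 -46.96658085] [50.45761615 26.17987052  1.8330467 ]
```

View pics/w2.png

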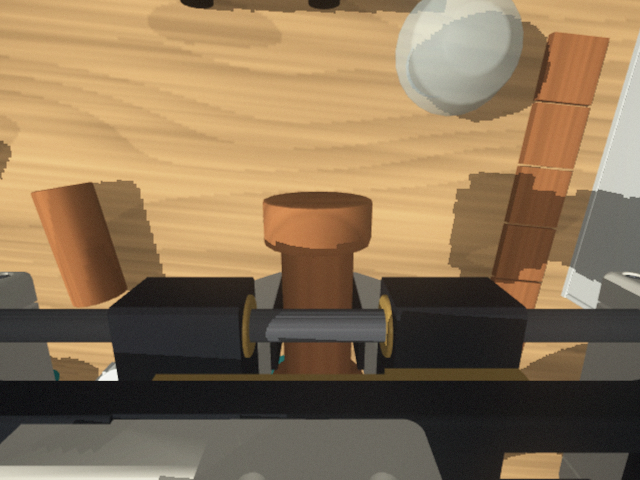

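Spool is held straight and centred: its end face is 50 mm from the TCP. Carrying it to above the mouth.

>>> {"name": "servo_tool", "arguments": {
  "angular": [
    [0,0,0],
    [0,0,0],
    [0,0,-0.3],
    [0,0,-0.6],
    [0,0,-0.9],
    [0,0,-1.1],
    [0,0,-1.1],
    [0,0,-1.1],
    [0,0,-1.1],
    [0,0,-1.1]
  ],
  "slide": [
    [0,10,0],
    [1,30,0],
    [3,60,0],
    [5,94,0],
    [7,128,0],
    [9,162,0],
    [11,196,0],
    [13,230,0],
    [15,264,0],
    [17,298,0]
  ],
  "grip": [-1,-1,-1,-1,-1,-1,-1,-1,-1,-1]
}}

```text
time: 4.87
tool_pos: [563.0, -6.1, 152.3]
tcp_rot: [-3.141, 0.004, 0.079]
contact_force: [-0.2, -0.1, -0.5]
grip_width: 29.4
```

>>> {"name": "servo_tool", "arguments": {
  "angular": [
    [0,0,0],
    [0,0,0],
    [0,0,0],
    [0,0,0],
    [0,0,0],
    [0,0,0],
    [0,0,0],
    [0,0,0],
    [0,0,0],
    [0,0,0]
  ],
  "slide": [
    [2,34,0],
    [4,68,0],
    [6,102,0],
    [8,132,0],
    [9,158,0],
    [10,176,0],
    [10,188,0],
    [10,193,0],
    [10,193,0],
    [10,193,0]
  ],
  "grip": [-1,-1,-1,-1,-1,-1,-1,-1,-1,-1]
}}

```text
time: 5.7
tool_pos: [574.3, 183.8, 153.8]
tcp_rot: [3.141, 0.002, 0.078]
contact_force: [-0.9, -0.5, -1.0]
grip_width: 28.9
```

```bash
python3 - <<'E'
from h import *
for i in range(3):
    o,c=wcap('pics/w3.png')
    print(o['time'],o['tool_pos'].round(1),np.degrees(o['tcp_rot']).round(2),o['grip_width'])
t=cap('top'); cv2.imwrite('pics/t3.png',t['img'])
cv2.imwrite('pics/t3c.png',cv2.resize(t['img'][170:290,150:310],None,fx=5,fy=5))
E
```

```text
5.7 [574.3 183.8 153.8] [1.7996e+02 9.0000e-02 4.4900e+00] 28.902312357708283
5.75 [574.6 183.4 154.1] [1.7997e+02 6.0000e-02 4.4500e+00] 29.21042124065871
5.8 [574.7 183.2 154.3] [1.7997e+02 3.0000e-02 4.4200e+00] 29.215588690619498
```

View pics/w3.png

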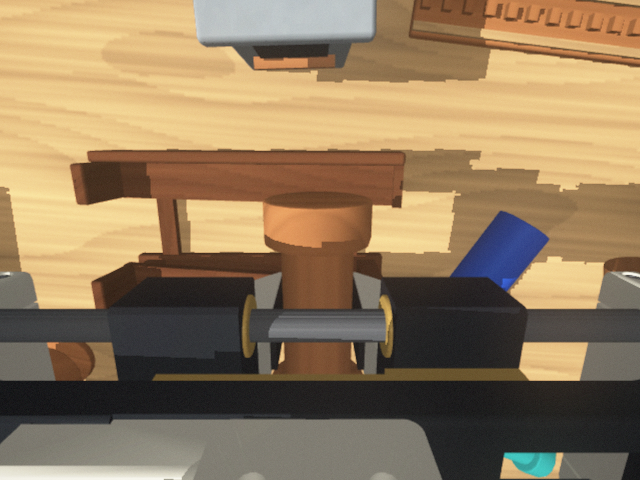

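```bash
python3 - <<'E'
import cv2
im=cv2.imread('pics/w3.png'); cv2.imwrite('pics/w3c.png',cv2.resize(im[140:220,60:420],None,fx=2.2,fy=4))
E
python3 - <<'E'
from h import *
exec(open('fit.py').read().split("# depth check")[0].replace('print','(lambda *a:0)'))
o,c2=wcap('pics/w3b.png'); P=c2['P'].reshape(-1,3); L=(P-O)@M
m=(L[:,0]>22)&(L[:,0]<80)&(abs(L[:,1])<125)&(L[:,2]>-12)&(L[:,2]<50)&(np.isfinite(L[:,0]))
# near-rail plane and wall top
for y0 in (-100,-80,-20,0,20,40,60,80):
    k=m&(abs(L[:,1]-y0)<8); q=L[k]
    top=q[(q[:,2]>13)]; rail=q[(abs(q[:,2])<6)]
    print(y0,'top',len(top),np.percentile(top[:,0],[2,50,98]).round(1) if len(top) else '',np.median(top[:,2]) if len(top) else '','rail',len(rail),np.percentile(rail[:,0],[2,98]).round(1) if len(rail) else '',np.median(rail[:,2]) if len(rail) else '')
print(c2['R'].round(3),c2['f'])
E
```

```text
-100 top 343 [57.7 61.4 64.9] 19.82177852990674 rail 647 [29.7 55.8] 0.16801286984722888
-80 top 357 [57.5 61.3 65.2] 19.90535015233184 rail 704 [36.  55.7] 0.0865653535669388
-20 top 306 [57.5 61.4 65.1] 19.870036321999933 rail 690 [34.2 65.2] 0.08224843335959647
0 top 291 [57.3 61.3 65. ] 19.880512187964314 rail 804 [29.8 65.3] 0.14286698943357595
20 top 263 [57.8 61.7 65. ] 19.90483682373133 rail 779 [29.9 65.2] 0.09040523965022888
40 top 260 [57.6 61.6 64.9] 19.958542492728814 rail 733 [29.9 55.8] 0.1800485539107617
60 top 265 [57.3 61.5 65.3] 19.767155616968466 rail 699 [29.7 55.6] 0.09597448737893632
80 top 249 [57.9 62.  65.3] 19.79363260013554 rail 664 [29.9 55.5] 0.11768267614828934
[[ 0.077 -0.997  0.   ]
 [-0.962 -0.074  0.263]
 [-0.262 -0.02  -0.965]] 354.3605103073023
```

View pics/w3c.png

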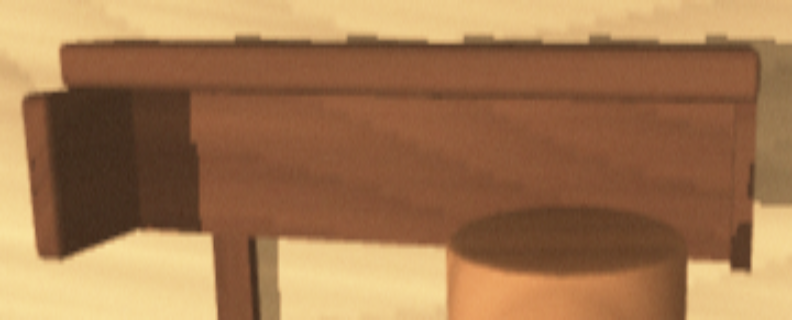

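View pics/t3c.png

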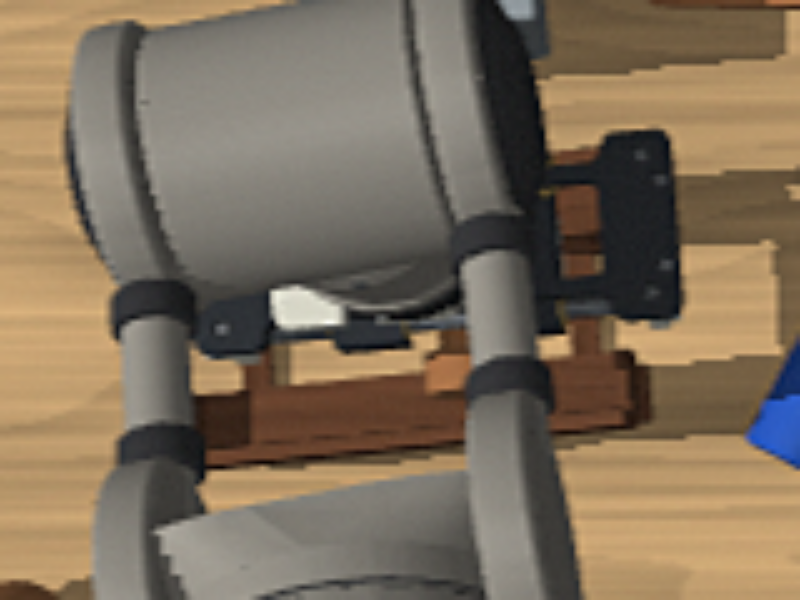

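The wrist view matches the fitted feeder within 1 mm and shows the spool square to it. Lowering.

>>> {"name": "servo_tool", "arguments": {
  "angular": [
    [0,0,0],
    [0,0,0],
    [0,0,0],
    [0,0,0],
    [0,0,0],
    [0,0,0],
    [0,0,0],
    [0,0,0]
  ],
  "slide": [
    [0.5,0,-8],
    [1,0,-22],
    [1,0,-38],
    [1,0,-54],
    [1,0,-66],
    [1,0,-73],
    [1,0,-76],
    [1,0,-76]
  ],
  "grip": [-1,-1,-1,-1,-1,-1,-1,-1]
}}

```text
time: 6.62
tool_pos: [575.5, 184.2, 77.8]
tcp_rot: [3.141, 0.001, 0.078]
contact_force: [-1.0, -0.5, -0.8]
grip_width: 29.3
```

>>> {"name": "servo_tool", "arguments": {
  "angular": [
    [0,0,0],
    [0,0,0],
    [0,0,0],
    [0,0,0]
  ],
  "slide": [
    [0,0,-2],
    [0,0,-4],
    [0,0,-6],
    [0,0,-6]
  ],
  "grip": [-1,-1,-1,-1]
}}

```text
time: 6.95
tool_pos: [575.8, 184.5, 72.6]
tcp_rot: [3.142, -0.0, 0.079]
contact_force: [0.4, 0.2, -0.5]
grip_width: 28.9
```

>>> {"name": "servo_tool", "arguments": {
  "angular": [
    [0,0,0],
    [0,0,0],
    [0,0,0]
  ],
  "slide": [
    [0,0,-1],
    [0,0,-2],
    [0,0,-2]
  ],
  "grip": [-1,-1,-1]
}}

```text
time: 7.2
tool_pos: [575.7, 184.4, 70.5]
tcp_rot: [3.142, 0.0, 0.078]
contact_force: [0.3, -0.2, 0.1]
grip_width: 29.1
```

>>> {"name": "servo_tool", "arguments": {
  "angular": [
    [0,0,0],
    [0,0,0],
    [0,0,0]
  ],
  "slide": [
    [0,0,-0.5],
    [0,0,-1],
    [0,0,-1]
  ],
  "grip": [-1,-1,-1]
}}

```text
time: 7.45
tool_pos: [575.8, 184.4, 69.5]
tcp_rot: [3.141, 0.0, 0.078]
contact_force: [-0.1, 0.8, -1.1]
grip_width: 29.3
```

>>> {"name": "servo_tool", "arguments": {
  "angular": [
    [0,0,0],
    [0,0,0],
    [0,0,0]
  ],
  "slide": [
    [0,0,-0.5],
    [0,0,-1],
    [0,0,-1]
  ],
  "grip": [-1,-1,-1]
}}

```text
time: 7.7
tool_pos: [575.8, 184.5, 68.7]
tcp_rot: [3.141, -0.0, 0.078]
contact_force: [-0.8, 0.2, 1.9]
grip_width: 29.3
```

>>> {"name": "servo_tool", "arguments": {
  "angular": [
    [0,0,0],
    [0,0,0],
    [0,0,0]
  ],
  "slide": [
    [0,0,-0.3],
    [0,0,-0.6],
    [0,0,-0.6]
  ],
  "grip": [-1,-1,-1]
}}

```text
time: 7.95
tool_pos: [575.9, 184.5, 68.7]
tcp_rot: [3.142, -0.001, 0.079]
contact_force: [-2.1, -1.2, 6.0]
grip_width: 29.1
```

Contact felt at +6 N, at the predicted height. Releasing, then straight up.

>>> {"name": "servo_tool", "arguments": {
  "angular": [
    [0,0,0],
    [0,0,0],
    [0,0,0],
    [0,0,0],
    [0,0,0],
    [0,0,0],
    [0,0,0]
  ],
  "slide": [
    [0,0,0.3],
    [0,0,0.3],
    [0,0,0.3],
    [0,0,0.3],
    [0,0,0.3],
    [0,0,0.3],
    [0,0,0.3]
  ],
  "grip": [-0.3,-0.2,-0.1,0.1,0.3,0.4,0.4]
}}

```text
time: 8.53
tool_pos: [575.7, 184.4, 68.1]
tcp_rot: [3.141, 0.0, 0.079]
contact_force: [-0.5, 0.7, -0.4]
grip_width: 61.8
```

>>> {"name": "servo_tool", "arguments": {
  "angular": [
    [0,0,0],
    [0,0,0],
    [0,0,0],
    [0,0,0],
    [0,0,0],
    [0,0,0],
    [0,0,0],
    [0,0,0]
  ],
  "slide": [
    [0,0,5],
    [0,0,15],
    [0,0,30],
    [0,0,50],
    [0,0,70],
    [0,0,80],
    [0,0,85],
    [0,0,85]
  ],
  "grip": [0.4,0.4,0.4,0.4,0.4,0.4,0.4,0.4]
}}

```text
time: 9.2
tool_pos: [576.3, 184.5, 154.7]
tcp_rot: [-3.141, -0.003, 0.078]
contact_force: [0.1, -0.6, 0.9]
grip_width: 64.1
```

```bash
python3 - <<'E'
from h import *
o,c=wcap('pics/w4.png'); print(o['time'],o['tool_pos'],o['contact_force'])
cv2.imwrite('pics/s4.png',cv2.resize(cap('scene')['img'][200:380,260:500],None,fx=3,fy=3))
E
```

```text
9.2 [576.33891257 184.53853206 154.66016201] [ 0.1247676  -0.56983568  0.91461204]
```

View pics/w4.png

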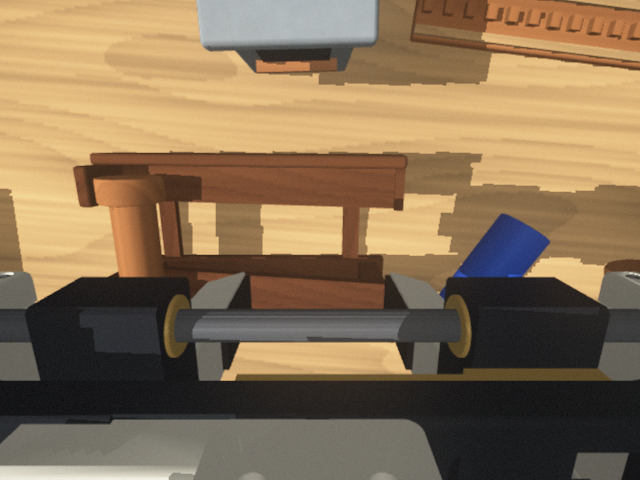

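View pics/s4.png

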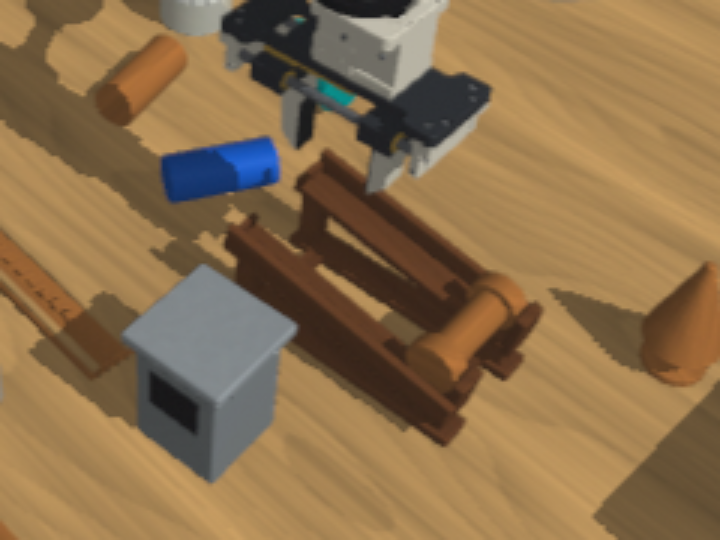

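The spool rests crosswise against the stops: wrist (135,230), scene crop (465,330). Now the log.

>>> {"name": "servo_tool", "arguments": {
  "angular": [
    [0,0,0],
    [0,0,1],
    [0,0,2.5],
    [0,0,4],
    [0,0,5.5],
    [0,0,7],
    [0,0,8.5],
    [0,0,9.8],
    [0,0,10.7],
    [0,0,10.7]
  ],
  "slide": [
    [-2,-10,0],
    [-6,-30,0],
    [-13,-64,0],
    [-20,-98,0],
    [-27,-132,0],
    [-34,-166,0],
    [-41,-200,0],
    [-48,-232,0],
    [-55,-262,0],
    [-59,-282,0]
  ],
  "grip": [1,1,1,1,1,1,1,1,1,1]
}}

```text
time: 10.13
tool_pos: [515.0, -100.5, 152.2]
tcp_rot: [-3.141, 0.002, 0.264]
contact_force: [0.2, 0.8, -0.3]
grip_width: 91.8
```

>>> {"name": "servo_tool", "arguments": {
  "angular": [
    [0,0,0],
    [0,0,0],
    [0,0,0],
    [0,0,0]
  ],
  "slide": [
    [-2,-10,0],
    [-2,-10,0],
    [-2,-10,0],
    [-2,-10,0]
  ],
  "grip": [1,1,1,1]
}}

```text
time: 10.47
tool_pos: [514.8, -106.5, 152.9]
tcp_rot: [-3.141, 0.0, 0.266]
contact_force: [0.1, 0.1, 0.5]
grip_width: 92.0
```

```bash
python3 - <<'E'
from h import *
o,c=wcap('pics/w5.png')
print(o['time'],o['tool_pos'],np.degrees(o['tcp_rot']),o['contact_force'])
P=c['P'].reshape(-1,3)
m=(np.hypot(P[:,0]-515,P[:,1]+107)<65)&(P[:,2]>10)&(P[:,2]<60)
Q=P[m]; print(m.sum(), cv2.minAreaRect(Q[:,:2].astype(np.float32)), Q[:,2].max())
E
```

```text
10.4667 [ 514.75806294 -106.49399176  152.92381082] [-1.79961226e+02  2.19216667e-02  1.52369807e+01] [0.06034058 0.09437292 0.49111723]
6488 ((516.5219116210938, -106.91145324707031), (100.2329330444336, 44.12116241455078), 15.210987091064453) 45.99447610285235
```

View pics/w5.png

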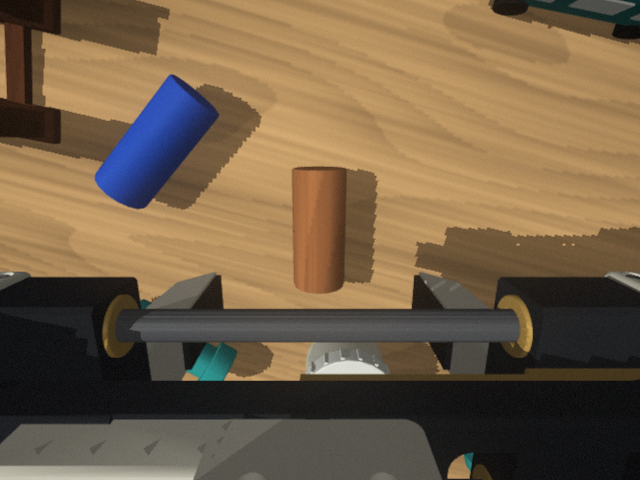

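The brown log at (320,230) is lined up, 100 × 44 mm as described. Descending and gripping.

>>> {"name": "servo_tool", "arguments": {
  "angular": [
    [0,0,0],
    [0,0,0],
    [0,0,0],
    [0,0,0],
    [0,0,0],
    [0,0,0],
    [0,0,0],
    [0,0,0],
    [0,0,0],
    [0,0,0]
  ],
  "slide": [
    [0.5,0,-10],
    [1,-0.5,-30],
    [1.3,-0.5,-55],
    [1.3,-0.5,-80],
    [1.3,-0.5,-105],
    [1.3,-0.5,-125],
    [1.3,-0.5,-138],
    [1.3,-0.5,-145],
    [1.3,-0.5,-148],
    [1.3,-0.5,-148]
  ],
  "grip": [1,1,1,1,1,1,1,1,1,1]
}}

```text
time: 11.35
tool_pos: [515.9, -107.5, 4.7]
tcp_rot: [-3.141, 0.001, 0.266]
contact_force: [0.1, -0.2, -0.5]
grip_width: 92.0
```

>>> {"name": "servo_tool", "arguments": {
  "angular": [
    [0,0,0],
    [0,0,0],
    [0,0,0],
    [0,0,0],
    [0,0,0],
    [0,0,0],
    [0,0,0],
    [0,0,0],
    [0,0,0]
  ],
  "slide": [
    [0,0,0],
    [0,0,0],
    [0,0,0],
    [0,0,0],
    [0,0,0],
    [0,0,0],
    [0,0,0],
    [0,0,0],
    [0,0,0]
  ],
  "grip": [0.5,0.2,0,-0.5,-1,-1,-1,-1,-1]
}}

```text
time: 12.1
tool_pos: [516.1, -108.1, 5.3]
tcp_rot: [3.142, 0.0, 0.265]
contact_force: [0.2, -0.7, 0.2]
grip_width: 43.6
```

>>> {"name": "servo_tool", "arguments": {
  "angular": [
    [0,0,0],
    [0,0,0],
    [0,0,0],
    [0,0,0],
    [0,0,0],
    [0,0,0],
    [0,0,0],
    [0,0,0]
  ],
  "slide": [
    [0,0,10],
    [0,0,30],
    [0,0,60],
    [0,0,90],
    [0,0,120],
    [0,0,140],
    [0,0,150],
    [0,0,150]
  ],
  "grip": [-1,-1,-1,-1,-1,-1,-1,-1]
}}

```text
time: 12.77
tool_pos: [517.2, -108.4, 157.8]
tcp_rot: [3.139, -0.004, 0.265]
contact_force: [-0.1, -0.2, -1.5]
grip_width: 43.3
```

>>> {"name": "servo_tool", "arguments": {
  "angular": [
    [0,0,0],
    [0,0,-1],
    [0,0,-2.5],
    [0,0,-4],
    [0,0,-5.5],
    [0,0,-7],
    [0,0,-8.5],
    [0,0,-9.8],
    [0,0,-10.7],
    [0,0,-10.7]
  ],
  "slide": [
    [2,10,0],
    [6,30,0],
    [13,64,0],
    [20,98,0],
    [27,132,0],
    [34,166,0],
    [41,200,0],
    [48,232,0],
    [54,262,0],
    [58,282,0]
  ],
  "grip": [-1,-1,-1,-1,-1,-1,-1,-1,-1,-1]
}}

```text
time: 13.6
tool_pos: [572.8, 177.5, 152.6]
tcp_rot: [-3.141, 0.004, 0.08]
contact_force: [-0.5, 0.9, -1.3]
grip_width: 43.1
```

>>> {"name": "servo_tool", "arguments": {
  "angular": [
    [0,0,0],
    [0,0,0],
    [0,0,0],
    [0,0,0]
  ],
  "slide": [
    [2,8,0],
    [2,10,0],
    [2,10,0],
    [2,10,0]
  ],
  "grip": [-1,-1,-1,-1]
}}

```text
time: 13.93
tool_pos: [575.5, 182.9, 154.4]
tcp_rot: [3.141, 0.002, 0.078]
contact_force: [0.2, -0.3, -0.9]
grip_width: 43.2
```

```bash
python3 - <<'E'
from h import *
o,c=wcap('pics/w6.png')
print(o['time'],o['tool_pos'],np.degrees(o['tcp_rot']),o['grip_width'])
R=Rotation.from_euler('xyz',o['tcp_rot']).as_matrix()
L=(c['P'].reshape(-1,3)-o['tool_pos'])@R
b=c['img'].reshape(-1,3).astype(int)
m=(abs(L[:,0])<90)&(abs(L[:,1])<20)&(L[:,2]>-50)&(L[:,2]<15)&(b[:,2]-b[:,0]>40)
print(m.sum(),L[m].min(0),L[m].max(0))
E
```

```text
13.9333 [575.52878173 182.91385437 154.38348191] [1.79959139e+02 1.06713107e-01 4.45731170e+00] 43.24344822646905
14806 [-26.06324753 -19.99552906 -40.42213501] [51.02721198 19.99113039  3.82251675]
```

View pics/w6.png

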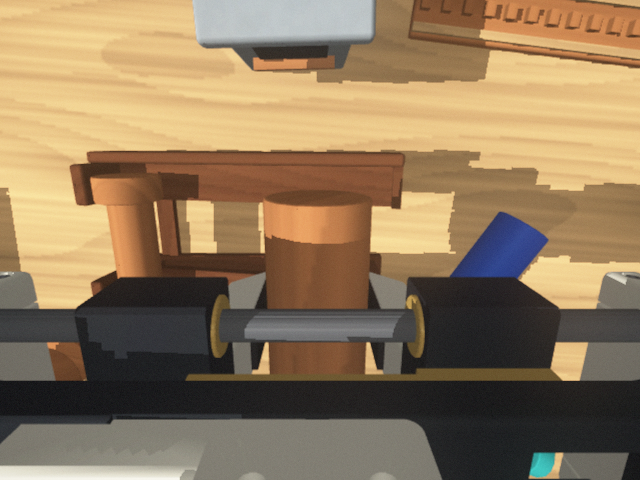

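Log is held square and centred above the mouth, with the spool still at the stops (wrist (130,230)). Lowering.

>>> {"name": "servo_tool", "arguments": {
  "angular": [
    [0,0,0],
    [0,0,0],
    [0,0,0],
    [0,0,0],
    [0,0,0],
    [0,0,0],
    [0,0,0],
    [0,0,0],
    [0,0,0]
  ],
  "slide": [
    [0,0,-8],
    [0,0.5,-22],
    [0,1,-38],
    [0,1,-54],
    [0,1,-68],
    [0,1,-77],
    [0,1,-82],
    [0,1,-83],
    [0,1,-83]
  ],
  "grip": [-1,-1,-1,-1,-1,-1,-1,-1,-1]
}}

```text
time: 14.73
tool_pos: [576.3, 184.6, 72.3]
tcp_rot: [3.142, -0.0, 0.078]
contact_force: [0.4, -0.1, -1.0]
grip_width: 43.6
```

>>> {"name": "servo_tool", "arguments": {
  "angular": [
    [0,0,0],
    [0,0,0],
    [0,0,0]
  ],
  "slide": [
    [0,0,-0.5],
    [0,0,-1],
    [0,0,-1]
  ],
  "grip": [-1,-1,-1]
}}

```text
time: 14.98
tool_pos: [576.4, 185.0, 71.9]
tcp_rot: [-3.142, -0.001, 0.079]
contact_force: [0.5, -0.3, -0.3]
grip_width: 43.0
```

>>> {"name": "servo_tool", "arguments": {
  "angular": [
    [0,0,0],
    [0,0,0],
    [0,0,0],
    [0,0,0]
  ],
  "slide": [
    [0,0,-0.5],
    [0,0,-1],
    [0,0,-1.5],
    [0,0,-1.5]
  ],
  "grip": [-1,-1,-1,-1]
}}

```text
time: 15.32
tool_pos: [576.0, 185.0, 69.6]
tcp_rot: [3.141, 0.0, 0.079]
contact_force: [0.0, -0.6, 0.2]
grip_width: 43.4
```

>>> {"name": "servo_tool", "arguments": {
  "angular": [
    [0,0,0],
    [0,0,0],
    [0,0,0]
  ],
  "slide": [
    [0,0,-0.5],
    [0,0,-1],
    [0,0,-1]
  ],
  "grip": [-1,-1,-1]
}}

```text
time: 15.57
tool_pos: [576.2, 185.0, 69.5]
tcp_rot: [3.142, -0.0, 0.079]
contact_force: [-1.8, -1.2, 4.0]
grip_width: 43.4
```

Contact at +4 N. Releasing and rising.

>>> {"name": "servo_tool", "arguments": {
  "angular": [
    [0,0,0],
    [0,0,0],
    [0,0,0],
    [0,0,0],
    [0,0,0],
    [0,0,0],
    [0,0,0]
  ],
  "slide": [
    [0,0,0.2],
    [0,0,0.2],
    [0,0,0.2],
    [0,0,0.2],
    [0,0,0.2],
    [0,0,0.2],
    [0,0,0.2]
  ],
  "grip": [0,0.1,0.2,0.4,0.6,0.6,0.6]
}}

```text
time: 16.15
tool_pos: [576.1, 184.9, 68.8]
tcp_rot: [3.141, 0.0, 0.078]
contact_force: [-0.6, 0.5, -0.1]
grip_width: 72.4
```

>>> {"name": "servo_tool", "arguments": {
  "angular": [
    [0,0,0],
    [0,0,0],
    [0,0,0],
    [0,0,0],
    [0,0,0],
    [0,0,0],
    [0,0,0],
    [0,0,0],
    [0,0,0],
    [0,0,0]
  ],
  "slide": [
    [0,0,5],
    [0,0,15],
    [0,0,30],
    [0,0,50],
    [0,0,75],
    [0,0,100],
    [0,0,120],
    [0,0,130],
    [0,0,130],
    [0,0,130]
  ],
  "grip": [0.6,0.6,0.6,0.6,0.6,0.6,0.6,0.6,0.6,0.6]
}}

```text
time: 16.98
tool_pos: [576.0, 184.9, 199.0]
tcp_rot: [3.142, -0.0, 0.078]
contact_force: [0.6, -0.6, -0.4]
grip_width: 73.2
```

>>> {"name": "servo_tool", "arguments": {
  "angular": [
    [0,0,0],
    [0,0,0],
    [0,0,0],
    [0,0,0],
    [0,0,0],
    [0,0,0],
    [0,0,0],
    [0,0,0],
    [0,0,0],
    [0,0,0]
  ],
  "slide": [
    [-5,-10,0],
    [-15,-30,0],
    [-25,-60,0],
    [-35,-90,0],
    [-45,-120,0],
    [-55,-150,0],
    [-65,-180,0],
    [-70,-200,0],
    [-70,-200,0],
    [-70,-200,0]
  ],
  "grip": [0.6,0.6,0.6,0.6,0.6,0.6,0.6,0.6,0.6,0.6]
}}

```text
time: 17.82
tool_pos: [504.9, -16.1, 197.8]
tcp_rot: [-3.141, 0.002, 0.076]
contact_force: [-0.3, 0.1, 0.7]
grip_width: 73.5
```

```bash
python3 - <<'E'
from h import *
c=cap('scene'); cv2.imwrite('pics/s7.png',c['img']);cv2.imwrite('pics/s7c.png',cv2.resize(c['img'][220:380,290:490],None,fx=4,fy=3.7))
t=cap('top'); cv2.imwrite('pics/t7.png',t['img'])
exec(open('fit.py').read().split("# depth check")[0].replace('print','(lambda *a:0)').replace('c=pickle','c=pickle'))
for k,cc in (('scene',cap('scene')),('top',t)):
    vv,uu=np.mgrid[0:480,0:640]; z=cc['range_z']
    d=np.stack([(uu-cc['cx'])/cc['f']*z,(vv-cc['cy'])/cc['f']*z,z],-1)
    L=((d-np.array(cc['t']))@np.array(cc['R'])-O)@M; L=L[z>0]
    m=(abs(L[:,0])<22)&(abs(L[:,1])<115)&(L[:,2]>12)&(L[:,2]<60)
    h=np.histogram(L[m][:,1],bins=np.arange(-116,117,8)); print(k,m.sum(),[(int(e),int(n)) for e,n in zip(h[1],h[0]) if n])
    for lo,hi in ((12,56),(58,100)):
        q=L[m&(L[:,1]>lo)&(L[:,1]<hi)]; print(lo,q[:,2].max() if len(q) else None)
print(bot.get_obs()['time'],bot.get_obs()['tool_pos'])
E
```

```text
scene 502 [(12, 13), (20, 45), (28, 48), (36, 57), (44, 62), (52, 66), (60, 11), (68, 44), (76, 57), (84, 60), (92, 39)]
12 46.049812930072356
58 39.47939868469865Traceback (most recent call last):
  File "<stdin>", line 6, in <module>
IndexError: only integers, slices (`:`), ellipsis (`...`), numpy.newaxis (`None`) and integer or boolean arrays are valid indices
```

View pics/s7c.png

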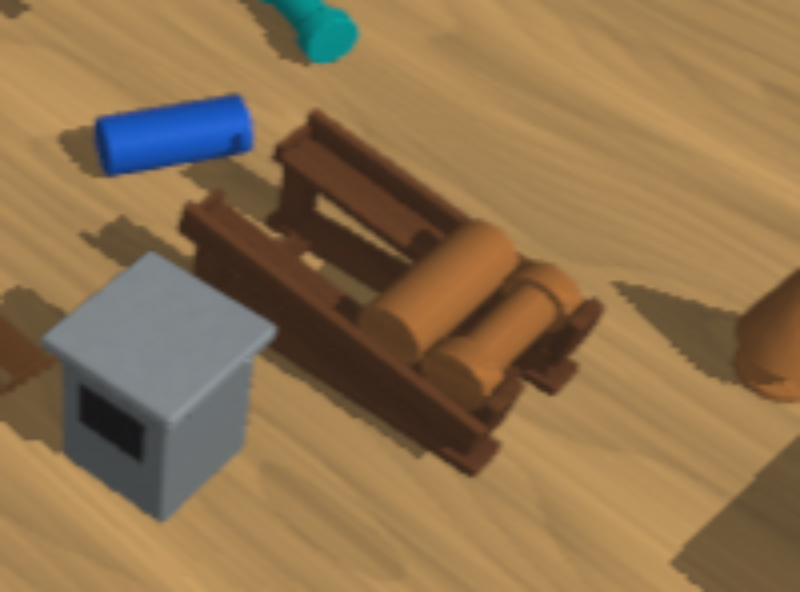

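View pics/t7.png

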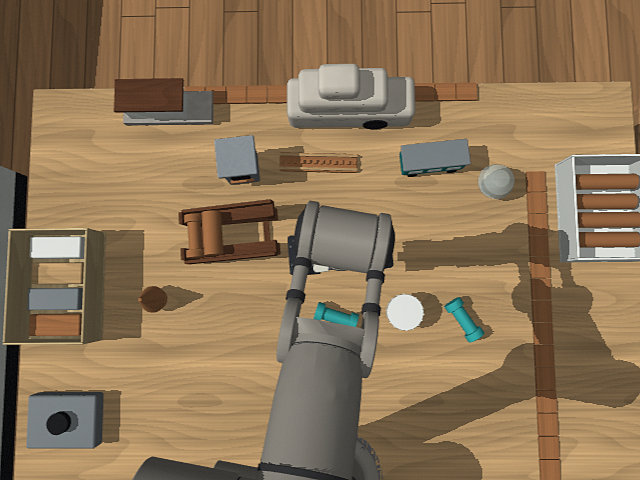

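Top view: the spool at (195,237) is against the stops and the log at (212,232) rests against it. The bystanders are where they started, and the arm is clear. Handing in.

```bash
python3 - <<'E'
from h import *
o=bot.get_obs(); print(o['time'],o['contact_force'],abs(o['dq']).max())
print(bot.close_job())
E
```

```text
17.9667 [ 0.39057721 -0.15263087 -0.27731754] 0.010528663700639079
the job is handed in; nothing more can be done
None
```

Both pieces are in the feeder in the order asked, and I handed the job in at about 18 s of the 58 s allowed. The wooden spool went in first and the plain wooden log second. I lowered each one crosswise onto the rails at the raised end until I felt contact (6 N and 4 N), then released it to roll down.

- **Final position:** the last images show the spool crosswise against the foot stops and the log crosswise against the spool. In the scene camera's depth, their tops lie about where they should along the feeder, the log at 12–56 mm and the spool out to the stops at 100 mm.
- **Everything else:** no bystander had visibly moved in the last top view. The two turquoise spools and the blue log were not touched. The arm was clear, with no contact force at hand-in.
- **Incomplete check:** my last script crashed on a mistake of mine before it ran the same depth check from the top camera. From that camera I judged the final position by eye.

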